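# Load the setting-board press and reset its stop

## Task

Push the mushroom stop button of the board press right down and let it spring back up. Then lower every drilled setting board that is on the desk over the press's upright rod, longest at the bottom and shortest at the top, and after them the aluminium platen on top, all lying flat and lengthwise along the press bed with nothing sticking up askew. Last, turn the head of the stop button clockwise as far as it goes to reset the press; do not knock over the glass tumbler.

Things in the scene. Friction and masses are not known exactly. Their poses are not given: they have to be found in the camera images.
- press: the fixed press: a low grey bed 235 x 66 mm, its top 30 mm above the table, with a steel rod 16 mm thick rising from it. Origin on the rod axis at table level; the bed runs from x = +37 mm to x = -197 mm in this frame (the long part points roughly to the robot). The loaded boards lie along it: hole on the rod, board pointing to the press's -x
- bed (a point): on the rod axis at the top face of the bed (30 mm above the table)
- rod_tip (a point): top of the rod, 130 mm above the bed (160 mm above the table); the top 11 mm taper to a 6 mm nose
- board_long: long setting board, plywood 180 x 50 x 22 mm, cork strips on both faces (alike), starts flat. Origin: centre of the underside, x lengthwise, z up. 20 mm through hole on the centre line at x = +62 mm, 28 mm from the +x end; pinch across the 50 mm width 70 mm from the hole (towards -x), so that the rod clears the hand. At least two of the three boards are present
- board_mid: middle setting board, plywood 150 x 50 x 22 mm, cork strips on both faces (alike), starts flat. Origin: centre of the underside, x lengthwise, z up. 20 mm through hole on the centre line at x = +47 mm, 28 mm from the +x end; pinch across the 50 mm width 70 mm from the hole (towards -x), so that the rod clears the hand. At least two of the three boards are present
- board_short: short setting board, plywood 120 x 50 x 22 mm, cork strips on both faces (alike), starts flat. Origin: centre of the underside, x lengthwise, z up. 20 mm through hole on the centre line at x = +32 mm, 28 mm from the +x end; pinch across the 50 mm width 70 mm from the hole (towards -x), so that the rod clears the hand. At least two of the three boards are present
- platen: the pressing plate, always there: bare aluminium, 180 x 50 x 16 mm, 0.27 to 0.5 kg, both faces alike. Origin at the centre of its underside, x along its length, z up; a 20 mm through hole at x = +62 mm, 28 mm from the +x end; pinch across the 50 mm width about 70 mm from the hole
- board_long_hole (a point): centre of the hole of board_long at mid-thickness, same axes as board_long
- board_mid_hole (a point): centre of the hole of board_mid at mid-thickness, same axes as board_mid
- board_short_hole (a point): centre of the hole of board_short at mid-thickness, same axes as board_short
- platen_hole (a point): centre of the hole of platen at mid-thickness, same axes as platen
- stop_bar (a point): centre of the top of the grip bar on the red mushroom head, 93 mm above the table when not pressed. A 48 mm disc (top 74 mm above the table) carries an upright bar 46 mm long (this frame's x), 16 mm wide (y), from 73 to 93 mm; this frame turns with the head, z up. On a fixed grey box 90 x 80 x 50 mm
- stop_push (a joint): how far the mushroom head is pressed, m: about 0 free (its weight sags it under 1 mm), 0.008 right down; it is a spring of 700 N/m, about 5.6 N right down, and comes back when let go
- stop_turn (a joint): how far the head is turned clockwise seen from above, rad: starts between 0 and 0.2, end stop at 1.3; light friction, stays where it is left
- tumbler: a bystander: a drinking glass 95 mm high and 72 mm wide, right of and beyond the boards, origin under its middle, z up; must not be knocked over

How it is judged:
By the outcome, as a careful person would: the job done as asked, in the order asked, and still so for the second after the job is handed in, with the robot touching nothing.
Of board_long, board_mid, board_short only 2 to 3 are there at a start; the rules pass over those that are not, and their reading is None.
At some moment in a run one of board_long, board_mid, board_short, platen may be knocked a few centimetres aside while the robot is not near it.
Once in a run the grip may slacken for a moment while it holds something.
It also fails if it takes over 210 s, if anything falls off the work surface, if the arm or the gripper's body presses on something with over 40 N, if the wrist force passes 120 N, or if a joint passes its speed limit or range.

## Robot

A 6-joint arm with a two-finger parallel gripper is mounted at the origin on the work surface. World frame = base frame: x ahead of the robot, y to its left, z up, the work surface at z = 0. Lengths are in m, angles in rad, forces in N, time in s.
With the tool pointing down it reaches from about 0.375 to 0.975 m from the base axis. Payload 3.8 kg.
Tool frame: the origin (TCP) lies midway between the tips of the shut fingers; the grasp point (between the pads) lies 19 mm behind it (env.grip_point_offset is the distance from the TCP to the grasp point, in m); z points along the fingers, y is the line along which they close (so a half turn about z gives the same grasp; the last joint's range is limited). The gripper opens to 88 mm and grips with 3 to 60 N. Pads are 18 mm wide; open, the fingers measure 123 mm over their backs; the gripper's body (75 mm by 187 mm) begins 45 mm behind the grasp point.
Start: joints at [1.223, 0.264, 1.604, -0, 1.274, -0.037], TCP at [0.206, 0.643, 0.239] pointing down, gripper open.
Joint ranges: [-2.63, 2.63], [-0.94, 2.18], [0.31, 2.57], [-1.31, 4.45], [0, 2.66], [-2.55, 2.55]. Speed limits (rad/s): [2.57, 2.57, 3.14, 3.14, 3.14, 3.14].

## Interface

Orientations are given as a 3x3 rotation matrix whose columns are the frame's x, y, z axes.
In Python, from workcell import env gives the robot as it stands.
- The arm moves only by the shell command python3 -m inch 'ROWS'. ROWS is JSON, a list of rows, each an object of numbers: "claw": the opening, from 0 (shut) to 1 (fully open); "dx", "dy", "dz": the shift along the world's x, y, z normalised to -1 to 1, where 1 is 30 mm; "roll": the turn about the world's z normalised to -1 to 1, where 1 is 0.12 rad. In form: [{"claw": .., "dx": .., "dy": .., "dz": .., "roll": ..}, ...]. A call has 1 to 10 rows; each row shifts and turns the commanded pose from where the row before left it; what a row does not reach is not made up. A row lasts 1/10 s, in which the tool goes at most 50 mm and 8.59 degrees, less where a joint would pass 70% of its speed; a pose out of reach is approached as far as the arm can. A call with a number of a shift or a turn outside -1 to 1 is refused whole. A call with a gripper value outside its range is refused whole. The fingers move at their own pace and stop on an object; the grip force is fixed at half the most. Time passes only in rows, so rows that do not move let the fingers close. It gives the time, the measured TCP pose, the force, the opening and the grip force at its end, in the units of the state.
- env.state(): the state, without advancing time (a new reading comes with each control period).
- env.read_camera(name): name is "scene" or "top" or "wrist"; returns the picture (384x512x3 uint8, red, green, blue); there is no depth.
- env.get_calibration(name): a dict with "vertical_fov" (degrees; the focal length in pixels is half the picture's height over the tangent of half this angle, whatever the lens; pixels are square), "cx", "cy" (the principal point, pixels), "R" (3x3) and "t" (3): a world point X has camera coordinates R X + t; the wrist camera has in their place "mount" (4x4, takes a point from camera to tool coordinates, whose origin is the TCP and whose axes are the flange's). Camera axes: x right, y down, z forward; pixel columns grow to the right and rows downward; lengths in m; the calibration is good to about 2 mm. A picture is of the moment at which its call begins: read the wrist's pose just before it. get_calibration takes no time and is no camera call.
- env.hand_in(): hands the job in; it is judged then, once.
The state is a dict: "t": time; "qpos": joint angles; "qd": joint speeds; "tau": joint torques, N m; "ee_pos": TCP position; "tcp_rot": TCP orientation; "ft_force": force on the tool from outside, world axes, zero at the start; "ft_torque": the same for the moment, N m; "grip_width": finger opening in m; "finger_force": force on a finger pad.
Only numpy, scipy, OpenCV 4.12 (cv2) and the standard library are available. Lean on these libraries where they do the work, as an engineer would, in place of code of your own. Each camera call takes 0.05 s, during which the arm holds its last target. There are 200 camera calls.

## Working session

There is one attempt and no reset: what is moved stays moved. The work goes in short steps, Python scripts to look and compute and a shell command to move; the robot and the scene stay as the last step left them, time stands still between calls to the robot, and variables do not carry over. Pictures are saved under pics/ and viewed, at most 14 in all, crops included, and the job is handed in when it is done.

```bash
mkdir -p pics; ls; python3 - <<'E'
from workcell import env
import cv2,numpy as np
for n in ("top","scene"):
    im=env.read_camera(n); cv2.imwrite(f"pics/{n}0.png",im[:,:,::-1]); c=env.get_calibration(n)
    print(n,c)
print(env.get_calibration("wrist")); print(env.state()); print(env.grip_point_offset)
E
```

```text
pics
top {'vertical_fov': 44.068563906677554, 'cx': 249.29069614020688, 'cy': 191.310410270511, 'R': array([[ 1.20131803e-02, -9.99927737e-01,  4.51108511e-04],
       [-9.88831945e-01, -1.19468943e-02, -1.48555230e-01],
       [ 1.48549884e-01,  1.33855026e-03, -9.88904010e-01]]), 't': array([-0.01354321,  0.58316896,  1.47858372])}
scene {'vertical_fov': 57.79697347442881, 'cx': 255.01105375790502, 'cy': 191.12162982350065, 'R': array([[-0.71281174,  0.70130832, -0.00812798],
       [ 0.54922617,  0.55095281, -0.62833241],
       [-0.43617662, -0.45234682, -0.77790251]]), 't': array([ 0.4129131 , -0.21015177,  1.39812511])}
{'vertical_fov': 68.80272402016736, 'cx': 257.0321284477392, 'cy': 192.92922597850702, 'mount': array([[ 9.15170808e-05, -9.51182985e-01, -3.08627479e-01,
         7.84474850e-02],
       [ 9.99999819e-01, -9.65175966e-05,  5.93994288e-04,
         8.11935674e-04],
       [-5.94785242e-04, -3.08627478e-01,  9.51182804e-01,
        -1.46614527e-01],
       [ 0.00000000e+00,  0.00000000e+00,  0.00000000e+00,
         1.00000000e+00]])}
{'t': 0.1, 'qpos': array([ 1.22309175e+00,  2.64679474e-01,  1.60521160e+00, -2.78645830e-05,
        1.27372894e+00, -3.69061287e-02]), 'qd': array([-5.29200354e-04, -1.88108994e-03, -2.99448608e-03, -8.65545926e-04,
       -6.28852350e-05, -4.09023057e-04]), 'tau': array([ 1.49819414e-03, -5.03624547e+01, -3.58068037e+01,  7.30010192e-02,
        2.33481161e-02, -2.62628856e-05]), 'ee_pos': array([0.20622357, 0.64205296, 0.23752536]), 'tcp_rot': array([[-9.52092180e-01,  3.05810460e-01, -6.65753044e-04],
       [ 3.05811181e-01,  9.52090255e-01, -1.91511257e-03],
       [ 4.81955303e-05, -2.02695843e-03, -9.99997945e-01]]), 'ft_force': array([ 0.2275715 , -0.55127601,  0.16469213]), 'ft_torque': array([-0.02141724,  0.00752111,  0.01372014]), 'finger_force': 0.0, 'grip_width': 0.08809129253157602}
0.0187
```

View pics/top0.png

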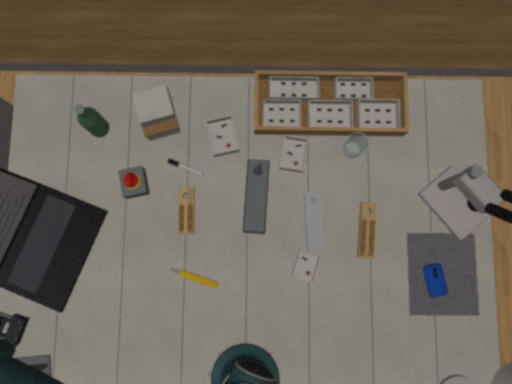

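View pics/scene0.png

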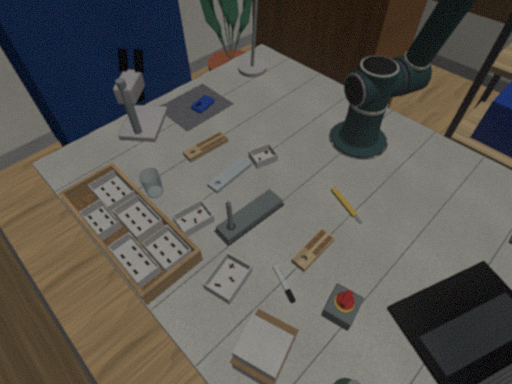

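The top view shows the stop button at (131,181), press at (257,196) with its rod near (257,170), and boards at (187,210) and (367,230). The platen is at (315,220) and the tumbler at (355,146). Only two boards are present. Next I measure.

```bash
cat > h.py <<'E'
from workcell import env
import cv2,numpy as np
def K(c): 
    f=192/np.tan(np.radians(c["vertical_fov"]/2)); return f,c["cx"],c["cy"]
def pose(n,st=None):
    c=env.get_calibration(n)
    if n=="wrist":
        st=st or env.state(); M=c["mount"]; Rt=st["tcp_rot"]
        Rc=Rt@M[:3,:3]; o=Rt@M[:3,3]+st["ee_pos"]; return c,Rc,o   # camera->world
    return c,c["R"].T,-c["R"].T@c["t"]
def ray(n,uv,z,st=None):
    c,Rc,o=pose(n,st); f,cx,cy=K(c)
    uv=np.atleast_2d(uv).astype(float)
    d=np.c_[(uv[:,0]-cx)/f,(uv[:,1]-cy)/f,np.ones(len(uv))]@Rc.T
    return o+d*((z-o[2])/d[:,2])[:,None]
def proj(n,X,st=None):
    c,Rc,o=pose(n,st); f,cx,cy=K(c); p=(np.atleast_2d(X)-o)@Rc
    return np.c_[f*p[:,0]/p[:,2]+cx,f*p[:,1]/p[:,2]+cy]
def shot(n,name):
    st=env.state(); im=env.read_camera(n)[:,:,::-1].copy(); cv2.imwrite(f"pics/{name}.png",im); return im,st
def rect(n,mask,z,st=None,minarea=100):
    "largest contour -> world min-area rectangle at height z"
    cs,_=cv2.findContours(mask.astype(np.uint8),cv2.RETR_EXTERNAL,cv2.CHAIN_APPROX_NONE)
    c=max(cs,key=cv2.contourArea)[:,0,:]
    P=ray(n,c,z,st)[:,:2]
    (x,y),(w,h),a=cv2.minAreaRect((P*1000).astype(np.float32))
    if w<h: w,h,a=h,w,a+90
    return np.array([x,y]),w,h,((a+90)%180)-90
E
python3 - <<'E'
from h import *
im=cv2.imread("pics/top0.png"); hsv=cv2.cvtColor(im,cv2.COLOR_BGR2HSV)
crop=im[140:290,110:390]; cv2.imwrite("pics/c0.png",cv2.resize(crop,None,fx=2.8,fy=2.8,interpolation=cv2.INTER_CUBIC))
for p in [(187,220),(184,195),(367,235),(316,220),(257,200),(131,181),(331,220)]: print(p,hsv[p[1],p[0]])
def box(m,x0,y0,x1,y1):
    o=np.zeros_like(m,np.uint8);o[y0:y1,x0:x1]=m[y0:y1,x0:x1];return o
org=(hsv[...,0]<25)&(hsv[...,1]>60)
print("B left",rect("top",box(org,170,180,205,245),.022))
print("B right",rect("top",box(org,350,195,385,265),.022))
red=((hsv[...,0]<8)|(hsv[...,0]>172))&(hsv[...,1]>150)
print("red",rect("top",box(red,110,160,155,200),.074))
pr=(hsv[...,2]<130)&(hsv[...,1]>15); print("press",rect("top",box(pr,235,150,280,240),.03))
E
```

```text
(187, 220) [ 17 113 122]
(184, 195) [ 18  45 113]
(367, 235) [ 18 110 139]
(316, 220) [ 83   8 135]
(257, 200) [78 14 91]
(131, 181) [  1 209 110]
(331, 220) [ 23  23 131]
B left (array([523.56866455, 197.53430176]), 150.43348693847656, 51.76337814331055, 1.9670981168746948)
B right (array([ 467.0461731, -385.7857666]), 180.94525146484375, 54.89285659790039, -4.5771942138671875)
red (array([613.66668701, 370.33990479]), 44.992916107177734, 37.85154724121094, 2.7199153900146484)
press (array([562.56182861, -27.4109726 ]), 264.3125305175781, 83.40108489990234, -2.5423507690429688)
```

View pics/c0.png

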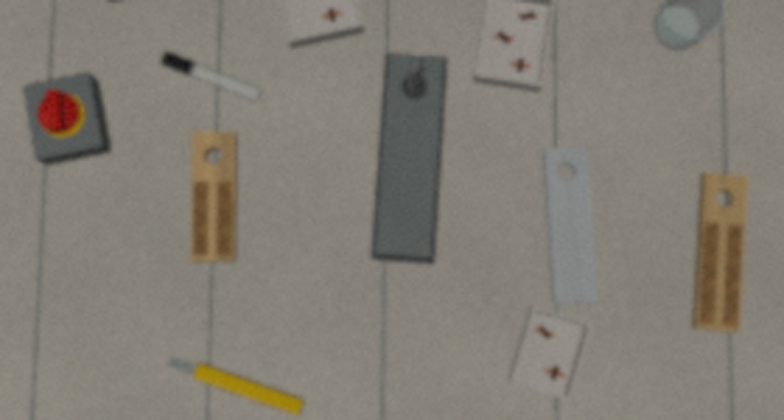

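The crop gives left board 150 mm (mid), right board 180 mm (long), and no short board. All the holes are at the far (+x) end, as is the rod at (414,88) in the crop. First I go over the button with the fingers shut.

```bash
python3 -m inch '[{"claw":0,"dx":0.97,"dy":-0.65,"dz":-0.1},{"claw":0,"dx":0.97,"dy":-0.65,"dz":-0.1},{"claw":0,"dx":0.97,"dy":-0.65,"dz":-0.1},{"claw":0,"dx":0.97,"dy":-0.65,"dz":-0.1},{"claw":0,"dx":0.97,"dy":-0.65,"dz":-0.1},{"claw":0,"dx":0.97,"dy":-0.65,"dz":-0.1},{"claw":0,"dx":0.97,"dy":-0.65,"dz":-0.1}]' 
python3 -m inch '[{"claw":0,"dx":0.97,"dy":-0.65,"dz":-0.1},{"claw":0,"dx":0.97,"dy":-0.65,"dz":-0.1},{"claw":0,"dx":0.97,"dy":-0.65,"dz":-0.1},{"claw":0,"dx":0.97,"dy":-0.65,"dz":-0.1},{"claw":0,"dx":0.97,"dy":-0.65,"dz":-0.1},{"claw":0,"dx":0.97,"dy":-0.65,"dz":-0.1},{"claw":0,"dx":0.97,"dy":-0.65,"dz":-0.1},{"claw":0},{"claw":0},{"claw":0}]'
python3 - <<'E'
from h import *
im,st=shot("wrist","w1"); print(st["ee_pos"],st["tcp_rot"][:,1],st["ft_force"])
hsv=cv2.cvtColor(im,cv2.COLOR_BGR2HSV)
red=((hsv[...,0]<8)|(hsv[...,0]>172))&(hsv[...,1]>130)
print(rect("wrist",red,.074,st)); print(proj("wrist",[st["ee_pos"]],st))
E
```

```text
[0.20622357 0.64205296 0.23752536] [ 0.30581046  0.95209026 -0.00202696] [ 0.2275715  -0.55127601  0.16469213]invalid input at $[0]: expected keys claw, dx, dy, dz, roll
invalid input at $[0]: expected keys claw, dx, dy, dz, roll
Traceback (most recent call last):
  File "h.py", line 24, in rect
    c=max(cs,key=cv2.contourArea)[:,0,:]
      ~~~^^^^^^^^^^^^^^^^^^^^^^^^
ValueError: max() iterable argument is empty
```

View pics/w1.png

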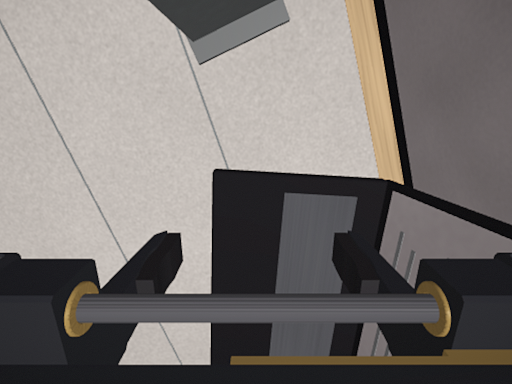

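That picture is still the start pose, with the open fingers at the bottom of the view: the rows were refused because every key is needed in each one.

```bash
python3 -m inch '[{"claw":0,"dx":0.97,"dy":-0.65,"dz":-0.1,"roll":0},{"claw":0,"dx":0.97,"dy":-0.65,"dz":-0.1,"roll":0},{"claw":0,"dx":0.97,"dy":-0.65,"dz":-0.1,"roll":0},{"claw":0,"dx":0.97,"dy":-0.65,"dz":-0.1,"roll":0},{"claw":0,"dx":0.97,"dy":-0.65,"dz":-0.1,"roll":0},{"claw":0,"dx":0.97,"dy":-0.65,"dz":-0.1,"roll":0},{"claw":0,"dx":0.97,"dy":-0.65,"dz":-0.1,"roll":0}]' 
python3 -m inch '[{"claw":0,"dx":0.97,"dy":-0.65,"dz":-0.1,"roll":0},{"claw":0,"dx":0.97,"dy":-0.65,"dz":-0.1,"roll":0},{"claw":0,"dx":0.97,"dy":-0.65,"dz":-0.1,"roll":0},{"claw":0,"dx":0.97,"dy":-0.65,"dz":-0.1,"roll":0},{"claw":0,"dx":0.97,"dy":-0.65,"dz":-0.1,"roll":0},{"claw":0,"dx":0.97,"dy":-0.65,"dz":-0.1,"roll":0},{"claw":0,"dx":0.97,"dy":-0.65,"dz":-0.1,"roll":0},{"claw":0,"dx":0,"dy":0,"dz":0,"roll":0},{"claw":0,"dx":0,"dy":0,"dz":0,"roll":0},{"claw":0,"dx":0,"dy":0,"dz":0,"roll":0}]'
python3 - <<'E'
from h import *
im,st=shot("wrist","w2"); print(st["ee_pos"],st["tcp_rot"][:,1],st["ft_force"])
print(proj("wrist",[st["ee_pos"]],st))
hsv=cv2.cvtColor(im,cv2.COLOR_BGR2HSV)
red=((hsv[...,0]<8)|(hsv[...,0]>172))&(hsv[...,1]>130)
print(rect("wrist",red,.074,st))
E
```

```text
t: 0.85
ee_pos: [0.411, 0.505, 0.2172]
tcp_rot: [[-0.952, 0.306, -0.0], [0.306, 0.952, -0.0], [0.0, -0.001, -1.0]]
ft_force: [0.1, -1.2, 0.0]
grip_width: 0.0341
finger_force: 0.0
t: 1.85
ee_pos: [0.6129, 0.3702, 0.1964]
tcp_rot: [[-0.952, 0.305, -0.001], [0.305, 0.952, 0.0], [0.001, -0.0, -1.0]]
ft_force: [-0.1, 0.5, 0.2]
grip_width: 0.0008
finger_force: 0.0
[0.61290097 0.37017783 0.19641297] [ 3.05434905e-01  9.52212927e-01 -2.46015129e-04] [-0.05959809  0.48290633  0.18520019]
[[255.48047915 243.2430924 ]]
(array([613.97399902, 369.63925171]), 50.17101287841797, 45.660099029541016, -36.2802848815918)
```

View pics/w2.png

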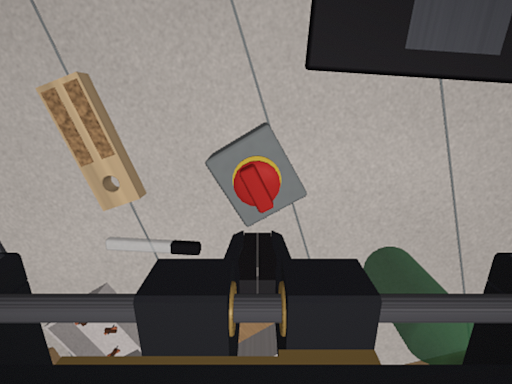

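The button is centred at (257,184) px, its bar running from about (245,166) to (266,210). board_mid's hole is at (111,183). I work out the bar from its brighter pixels.

```bash
python3 - <<'E'
from h import *
im=cv2.imread("pics/w2.png"); cv2.imwrite("pics/c1.png",cv2.resize(im[145:225,210:300],None,fx=6,fy=6,interpolation=cv2.INTER_CUBIC))
st=env.state()
print(ray("wrist",[[245,166],[266,210]],.093,st))
E
```

```text
[[0.58776566 0.36799565 0.093     ]
 [0.63461765 0.37351743 0.093     ]]
```

View pics/c1.png

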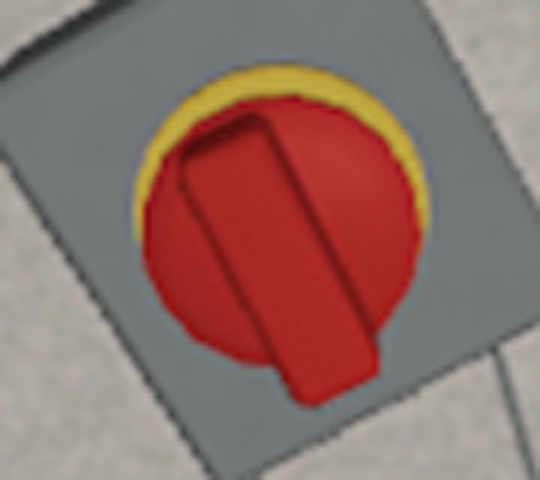

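```bash
python3 - <<'E'
from h import *
st=env.state()
P=ray("wrist",[[248,169.5],[267.5,209.7]],.093,st);print(P,P.mean(0),np.degrees(np.arctan2(*(P[1]-P[0])[1::-1])))
print(ray("wrist",[[257,183.5]],.074,st), st["ee_pos"])
E
```

```text
[[0.59169297 0.3695718  0.093     ]
 [0.63476122 0.37497547 0.093     ]] [0.61322709 0.37227363 0.093     ] 7.151386066738677
[[0.61206455 0.37169629 0.074     ]] [0.61277703 0.37048029 0.19666928]
```

```bash
python3 -m inch '[{"claw":0,"dx":0,"dy":0.05,"dz":-1,"roll":0},{"claw":0,"dx":0,"dy":0,"dz":-1,"roll":0},{"claw":0,"dx":0,"dy":0,"dz":-0.9,"roll":0},{"claw":0,"dx":0,"dy":0,"dz":-0.4,"roll":0},{"claw":0,"dx":0,"dy":0,"dz":-0.2,"roll":0},{"claw":0,"dx":0,"dy":0,"dz":-0.15,"roll":0},{"claw":0,"dx":0,"dy":0,"dz":0,"roll":0},{"claw":0,"dx":0,"dy":0,"dz":0,"roll":0}]' 
python3 -m inch '[{"claw":0,"dx":0,"dy":0,"dz":-0.1,"roll":0},{"claw":0,"dx":0,"dy":0,"dz":-0.05,"roll":0},{"claw":0,"dx":0,"dy":0,"dz":0,"roll":0}]'
```

```text
t: 2.7
ee_pos: [0.6146, 0.3719, 0.0891]
tcp_rot: [[-0.952, 0.306, 0.002], [0.306, 0.952, 0.001], [-0.002, 0.002, -1.0]]
ft_force: [-3.1, 0.1, 2.8]
grip_width: 0.0007
finger_force: 1.2
t: 3.0
ee_pos: [0.6151, 0.372, 0.0854]
tcp_rot: [[-0.952, 0.306, 0.003], [0.306, 0.952, 0.002], [-0.002, 0.003, -1.0]]
ft_force: [-3.0, -0.3, 9.6]
grip_width: 0.0006
finger_force: 4.6
```

```bash
python3 -m inch '[{"claw":0,"dx":0,"dy":0,"dz":-0.05,"roll":0},{"claw":0,"dx":0,"dy":0,"dz":0,"roll":0},{"claw":0,"dx":0,"dy":0,"dz":0.5,"roll":0},{"claw":0,"dx":0,"dy":0,"dz":1,"roll":0},{"claw":0.9,"dx":0,"dy":0,"dz":1,"roll":0},{"claw":0.9,"dx":0,"dy":0,"dz":1,"roll":0},{"claw":0.9,"dx":0,"dy":0,"dz":1,"roll":0},{"claw":0.9,"dx":0,"dy":0,"dz":1,"roll":0},{"claw":0.9,"dx":0,"dy":0,"dz":0.3,"roll":0}]' | grep -E "ee|force"
python3 - <<'E'
from h import *
im,st=shot("top","t1"); im2,_=shot("scene","s1")
E
python3 -m inch '[{"claw":0.9,"dx":-0.2,"dy":-0.97,"dz":0,"roll":0.074},{"claw":0.9,"dx":-0.2,"dy":-0.97,"dz":0,"roll":0.074},{"claw":0.9,"dx":-0.2,"dy":-0.97,"dz":0,"roll":0.074},{"claw":0.9,"dx":-0.2,"dy":-0.97,"dz":0,"roll":0.074},{"claw":0.9,"dx":-0.2,"dy":-0.97,"dz":0,"roll":0.074},{"claw":0.9,"dx":-0.2,"dy":-0.97,"dz":0,"roll":0.074},{"claw":0.9,"dx":-0.2,"dy":-0.97,"dz":0,"roll":0.074},{"claw":0.9,"dx":-0.2,"dy":-0.97,"dz":0,"roll":0.074}]' | grep -E "ee|force"
python3 -m inch '[{"claw":0.9,"dx":-0.2,"dy":-0.97,"dz":0,"roll":0.074},{"claw":0.9,"dx":-0.2,"dy":-0.97,"dz":0,"roll":0.074},{"claw":0.9,"dx":-0.2,"dy":-0.97,"dz":0,"roll":0.074},{"claw":0.9,"dx":-0.2,"dy":-0.97,"dz":0,"roll":0.074},{"claw":0.9,"dx":-0.2,"dy":-0.97,"dz":0,"roll":0.074},{"claw":0.9,"dx":-0.2,"dy":-0.97,"dz":0,"roll":0.074},{"claw":0.9,"dx":-0.2,"dy":-0.97,"dz":0,"roll":0.074},{"claw":0.9,"dx":-0.2,"dy":-0.97,"dz":0,"roll":0.074}]' | grep -E "ee|force"
python3 -m inch '[{"claw":0.9,"dx":-0.2,"dy":-0.97,"dz":0,"roll":0.074},{"claw":0.9,"dx":-0.2,"dy":-0.97,"dz":0,"roll":0.074},{"claw":0.9,"dx":-0.2,"dy":-0.97,"dz":0,"roll":0.074},{"claw":0.9,"dx":-0.2,"dy":-0.97,"dz":0,"roll":0.074},{"claw":0.9,"dx":-0.2,"dy":-0.97,"dz":0,"roll":0.074},{"claw":0.9,"dx":-0.2,"dy":-0.97,"dz":0,"roll":0.074},{"claw":0.9,"dx":-0.2,"dy":-0.97,"dz":0,"roll":0.074},{"claw":0.9,"dx":-0.2,"dy":-0.97,"dz":0,"roll":0.074},{"claw":0.9,"dx":-0.2,"dy":-0.97,"dz":0,"roll":0.074},{"claw":0.9,"dx":-0.2,"dy":-0.97,"dz":0,"roll":0.074}]' | grep -E "ee|force"
python3 -m inch '[{"claw":0.9,"dx":0,"dy":0,"dz":-1,"roll":0},{"claw":0.9,"dx":0,"dy":0,"dz":-0.5,"roll":0},{"claw":0.9,"dx":0,"dy":0,"dz":0,"roll":0},{"claw":0.9,"dx":0,"dy":0,"dz":0,"roll":0},{"claw":0.9,"dx":0,"dy":0,"dz":0,"roll":0}]'
python3 - <<'E'
from h import *
im,st=shot("wrist","w3"); print(st["ee_pos"],st["tcp_rot"][:,1],st["ft_force"])
E
```

```text
ee_pos: [0.616, 0.3719, 0.2601]
ft_force: [0.1, 0.8, 1.1]
finger_force: 0.0
ee_pos: [0.5642, 0.1368, 0.2522]
ft_force: [0.0, -1.2, 0.2]
finger_force: 0.0
ee_pos: [0.5162, -0.0954, 0.2524]
ft_force: [0.6, -0.0, 0.8]
finger_force: 0.0
ee_pos: [0.4564, -0.3859, 0.2521]
ft_force: [0.4, -0.8, -0.4]
finger_force: 0.0
t: 7.1
ee_pos: [0.4584, -0.3852, 0.211]
tcp_rot: [[-0.997, 0.079, 0.001], [0.079, 0.997, -0.001], [-0.001, -0.001, -1.0]]
ft_force: [0.9, 0.3, -0.1]
grip_width: 0.079
finger_force: 0.0
[ 0.45842183 -0.38519429  0.21095303] [ 7.89126216e-02  9.96881326e-01 -6.47409900e-04] [ 0.88788051  0.31286215 -0.07539265]
```

View pics/w3.png

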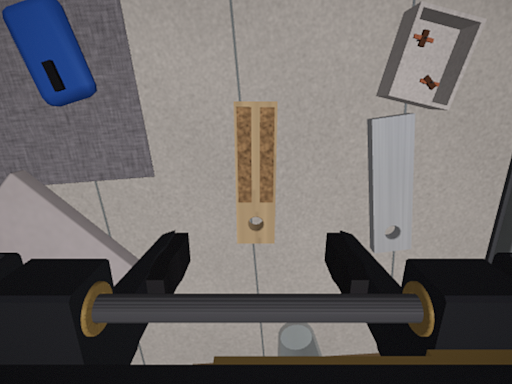

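board_long spans (236,102)-(275,243) px with its hole at (256,223); the platen is to its right and the tumbler lies beyond.

```bash
cat >> h.py <<'E'
def wood(im,n,z,st,c,r=110):
    "rect of the wooden board whose pixels lie near world point c (mm)"
    hsv=cv2.cvtColor(im,cv2.COLOR_BGR2HSV); m=((hsv[...,0]<25)&(hsv[...,1]>60)).astype(np.uint8)
    ok=np.zeros_like(m); cv2.circle(ok,tuple(int(v) for v in proj(n,[[c[0]/1000,c[1]/1000,z]],st)[0]),r,1,-1)
    return rect(n,cv2.morphologyEx(m&ok,cv2.MORPH_CLOSE,np.ones((3,3))),z,st)
E
python3 - <<'E'
from h import *
im=cv2.imread("pics/w3.png"); st=env.state()
print(wood(im,"wrist",.022,st,(467,-386),100))
# hole, both rims
print(ray("wrist",[[256,223]],.022,st))
t=cv2.imread("pics/t1.png"); print(wood(t,"top",.022,None,(467,-386),50),wood(t,"top",.022,None,(523,197),50))
hsv=cv2.cvtColor(im,cv2.COLOR_BGR2HSV)
m=(abs(hsv[...,0].astype(int)-100)<20)&(hsv[...,1]>12)&(hsv[...,2]>120)
o=np.zeros(m.shape,np.uint8);o[105:255,355:425]=m[105:255,355:425]; print(rect("wrist",o,.016,st), ray("wrist",[[392,231]],.016,st))
tc=cv2.cvtColor(t,cv2.COLOR_BGR2HSV);red=((tc[...,0]<8)|(tc[...,0]>172))&(tc[...,1]>150)
red[:,:110]=0;red[:,155:]=0;print("red",rect("top",red.astype(np.uint8),.074))
cv2.imwrite("pics/c2.png",np.hstack([cv2.resize(t[150:240,110:290],None,fx=4,fy=4,interpolation=cv2.INTER_CUBIC)]))
E
```

```text
(array([ 469.69207764, -388.20117188]), 180.55392456054688, 49.71803283691406, -4.5439300537109375)
[[ 0.53067651 -0.39210692  0.022     ]]
(array([ 467.00775146, -386.16500854]), 180.9427032470703, 54.76321029663086, -4.531181335449219) (array([523.60559082, 197.50294495]), 150.36190795898438, 51.828651428222656, 1.9671097993850708)
(array([ 408.71289062, -197.96896362]), 1.1739555597305298, 0.0, 85.47935485839844) [[ 0.55935325 -0.21138026  0.016     ]]
red (array([604.51428223, 367.08612061]), 41.8092155456543, 24.61786651611328, -61.940792083740234)
```

View pics/c2.png

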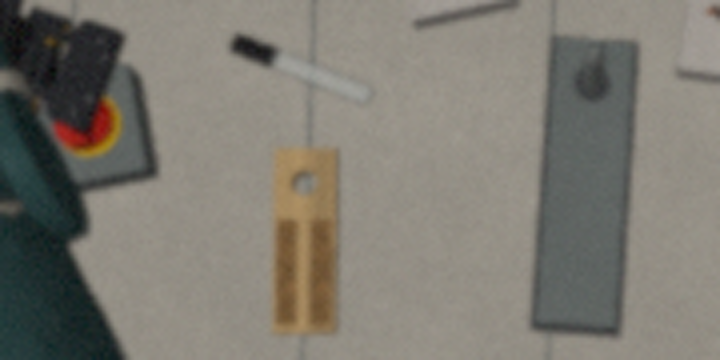

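The button came back up (red visible at (85,125) in the crop, partly hidden by the arm). Rod foot is at (592,85) in the crop. I move over the press to measure the rod with the wrist camera.

```bash
python3 - <<'E'
from h import *
print(ray("top",[[258,171.5]],.03), ray("top",[[258,171.5]],.09),env.state()["qpos"])
E
```

```text
[[ 0.65093039 -0.03408683  0.03      ]] [[ 0.63932576 -0.03307818  0.09      ]] [-7.40460161e-01  1.38989493e-01  1.80392094e+00 -2.66991504e-05
  1.19676190e+00 -2.23224564e+00]
```

```bash
python3 -m inch '[{"claw":0.9,"dx":0.56,"dy":0.98,"dz":0.3,"roll":0},{"claw":0.9,"dx":0.56,"dy":0.98,"dz":0.3,"roll":0},{"claw":0.9,"dx":0.56,"dy":0.98,"dz":0.3,"roll":0},{"claw":0.9,"dx":0.56,"dy":0.98,"dz":0.3,"roll":0},{"claw":0.9,"dx":0.56,"dy":0.98,"dz":0.3,"roll":0},{"claw":0.9,"dx":0.56,"dy":0.98,"dz":0,"roll":0}]' | grep -E "ee|force"
python3 -m inch '[{"claw":0.9,"dx":0.56,"dy":0.98,"dz":0,"roll":0},{"claw":0.9,"dx":0.56,"dy":0.98,"dz":0,"roll":0},{"claw":0.9,"dx":0.56,"dy":0.98,"dz":0,"roll":0},{"claw":0.9,"dx":0.56,"dy":0.98,"dz":0,"roll":0},{"claw":0.9,"dx":0.56,"dy":0.98,"dz":0,"roll":0},{"claw":0.9,"dx":0.56,"dy":0.98,"dz":0,"roll":0},{"claw":0.9,"dx":0,"dy":0,"dz":0,"roll":0},{"claw":0.9,"dx":0,"dy":0,"dz":0,"roll":0}]' | grep -E "ee|force"
python3 - <<'E'
from h import *
im,st=shot("wrist","w4"); print(st["ee_pos"],st["tcp_rot"][:,1],st["ft_force"],st["qpos"][5])
print(proj("wrist",[[.645,-.033,.16],[.645,-.033,.03]]))
E
```

```text
ee_pos: [0.5607, -0.208, 0.2587]
ft_force: [-0.2, -0.1, -0.1]
finger_force: 0.0
ee_pos: [0.6599, -0.0318, 0.2562]
ft_force: [-0.9, 0.5, -0.8]
finger_force: 0.0
[ 0.65988066 -0.03177996  0.25618876] [ 7.75294043e-02  9.96989904e-01 -5.67339370e-04] [-0.85604773  0.50435559 -0.82347826] -1.5785681180918472
[[254.83188476 176.96829115]
 [255.5710809  152.0614138 ]]
```

View pics/w4.png

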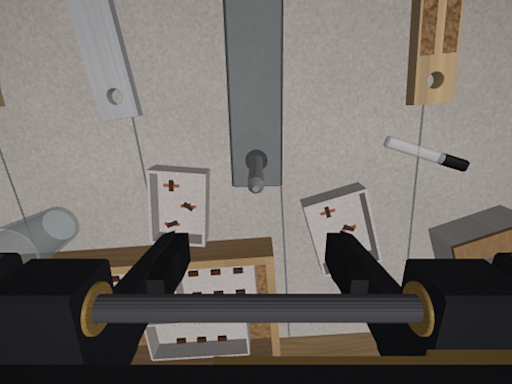

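The rod nose is near (257,187) px and its foot near (256,160); bed edges run (224,0)-(233,186) and (283,0)-(281,186).

```bash
python3 - <<'E'
from h import *
im=cv2.imread("pics/w4.png"); st=env.state()
g=cv2.cvtColor(im,cv2.COLOR_BGR2GRAY)
for r in (160,166,172,176,180,184,186,188,190,192,194): print(r,g[r,240:274].tolist())
hsv=cv2.cvtColor(im,cv2.COLOR_BGR2HSV)
# bed edges: rows 10..140
L=[];R=[]
for r in range(10,140,5):
    row=g[r].astype(int); d=row[2:]-row[:-2]
    L.append((212+d[210:245].argmin()-1,r)); R.append((262+d[260:300].argmax()-1,r))
for e in (L,R):
    e=np.array(e,float); p=np.polyfit(e[:,1],e[:,0],1); print(p)
    P=ray("wrist",[[np.polyval(p,10),10],[np.polyval(p,140),140]],.03,st); print(P,np.degrees(np.arctan2(*(P[1]-P[0])[1::-1])))
E
```

```text
160 [111, 112, 112, 113, 110, 85, 62, 66, 64, 66, 70, 69, 71, 69, 69, 72, 77, 80, 81, 84, 89, 90, 76, 62, 64, 62, 57, 91, 115, 111, 110, 111, 112, 112]
166 [112, 112, 112, 112, 111, 114, 101, 69, 61, 66, 69, 69, 71, 69, 69, 73, 78, 80, 80, 83, 87, 92, 84, 64, 63, 86, 107, 113, 111, 111, 111, 112, 112, 111]
172 [110, 110, 110, 110, 111, 111, 112, 114, 102, 75, 68, 70, 70, 68, 69, 73, 78, 79, 80, 83, 85, 88, 93, 103, 111, 111, 110, 110, 110, 110, 110, 111, 110, 110]
176 [108, 108, 107, 107, 107, 108, 110, 110, 90, 65, 68, 70, 67, 65, 73, 72, 71, 77, 78, 81, 84, 87, 89, 100, 111, 110, 110, 111, 112, 111, 112, 111, 112, 111]
180 [109, 109, 109, 110, 109, 110, 112, 100, 81, 92, 93, 87, 92, 95, 98, 102, 105, 107, 109, 111, 114, 116, 97, 87, 105, 112, 111, 111, 112, 111, 111, 110, 110, 109]
184 [109, 109, 110, 110, 110, 111, 116, 105, 82, 79, 81, 82, 87, 93, 98, 104, 108, 111, 115, 114, 114, 113, 114, 114, 113, 112, 112, 113, 112, 112, 112, 110, 110, 109]
186 [109, 109, 107, 105, 105, 104, 104, 90, 70, 76, 78, 78, 79, 97, 120, 126, 127, 123, 115, 114, 114, 112, 109, 114, 132, 140, 137, 138,
[... 273 characters left out ...]
, 136, 134, 134, 133, 118, 97, 91, 100, 132, 154, 157, 153, 151, 152, 156, 159, 157, 155, 155, 157]
192 [158, 160, 158, 156, 155, 158, 158, 156, 156, 161, 159, 136, 97, 72, 81, 90, 90, 82, 96, 114, 133, 148, 151, 154, 158, 158, 157, 156, 155, 156, 155, 153, 157, 160]
194 [158, 154, 152, 154, 156, 157, 156, 154, 155, 158, 158, 158, 159, 160, 156, 152, 156, 159, 160, 160, 158, 154, 154, 157, 158, 155, 155, 155, 154, 157, 157, 154, 155, 157]
[4.97777778e-02 2.22160342e+02]
[[ 0.47814289 -0.05761292  0.03      ]
 [ 0.62636774 -0.06642461  0.03      ]] -3.4021209627869475
[-1.08034188e-02  2.83167863e+02]
[[0.48362496 0.01178907 0.03      ]
 [0.63180989 0.0025158  0.03      ]] -3.5808479654095513
```

```bash
python3 - <<'E'
from h import *
st=env.state()
T=ray("wrist",[[255.5,188.7]],.16,st)[0]; print(T, proj("wrist",[[T[0],T[1],.03]],st))
t=cv2.imread("pics/t1.png")
print(proj("top",[[T[0],T[1],.16],[T[0],T[1],.03]]),proj("scene",[[T[0],T[1],.16],[T[0],T[1],.03]]))
# bed centreline at T.x
a=np.array([(.47814-.62637)/2,0]);L=np.array([[.47814,-.05761],[.62637,-.06642]]);R=np.array([[.48362,.01179],[.63181,.00252]])
C=(L+R)/2; print(C, np.interp(T[0],C[:,0],C[:,1]), C[1,1]+(T[0]-C[1,0])*(C[1,1]-C[0,1])/(C[1,0]-C[0,0]))
E
```

```text
[ 0.65598031 -0.03328686  0.16      ] [[256.0137779  160.17588914]]
[[258.55737661 161.57798586]
 [257.76897324 169.97471389]] [[227.49188862 201.96562782]
 [230.34629294 226.71386698]]
[[ 0.48088 -0.02291]
 [ 0.62909 -0.03195]] -0.031950000000000006 -0.033590162165855184
```

```bash
python3 -m inch '[{"claw":0.9,"dx":-0.55,"dy":-0.985,"dz":0,"roll":0},{"claw":0.9,"dx":-0.55,"dy":-0.985,"dz":0,"roll":0},{"claw":0.9,"dx":-0.55,"dy":-0.985,"dz":0,"roll":0},{"claw":0.9,"dx":-0.55,"dy":-0.985,"dz":0,"roll":0},{"claw":0.9,"dx":-0.55,"dy":-0.985,"dz":0,"roll":0},{"claw":0.9,"dx":-0.55,"dy":-0.985,"dz":0,"roll":0}]' | grep -E "ee|force"
python3 -m inch '[{"claw":0.9,"dx":-0.55,"dy":-0.985,"dz":0,"roll":0},{"claw":0.9,"dx":-0.55,"dy":-0.985,"dz":0,"roll":0},{"claw":0.9,"dx":-0.55,"dy":-0.985,"dz":0,"roll":0},{"claw":0.9,"dx":-0.55,"dy":-0.985,"dz":0,"roll":0},{"claw":0.9,"dx":-0.55,"dy":-0.985,"dz":0,"roll":0},{"claw":0.9,"dx":-0.55,"dy":-0.985,"dz":0,"roll":0},{"claw":0.9,"dx":0,"dy":0,"dz":-1,"roll":0},{"claw":0.9,"dx":0,"dy":0,"dz":-1,"roll":0}]' | grep -E "ee|force"
python3 -m inch '[{"claw":0.9,"dx":0,"dy":0,"dz":-1,"roll":0},{"claw":0.9,"dx":0,"dy":0,"dz":-1,"roll":0},{"claw":0.9,"dx":0,"dy":0,"dz":-1,"roll":0},{"claw":0.9,"dx":0,"dy":0,"dz":-1,"roll":0},{"claw":0.9,"dx":0,"dy":0,"dz":-0.7,"roll":0},{"claw":0.9,"dx":0,"dy":0,"dz":0,"roll":0},{"claw":0.9,"dx":0,"dy":0,"dz":0,"roll":0},{"claw":0.9,"dx":0,"dy":0,"dz":0,"roll":0}]'
python3 - <<'E'
from h import *
print(env.state()["ee_pos"])
im,st=shot("top","t2"); print(wood(im,"top",.022,None,(523,197),50))
im,st=shot("scene","s2")
E
```

```text
ee_pos: [0.5587, -0.2123, 0.2559]
ft_force: [0.4, -0.1, 0.1]
finger_force: 0.0
ee_pos: [0.4602, -0.3903, 0.1967]
ft_force: [0.2, -0.1, -0.2]
finger_force: 0.0
t: 10.8
ee_pos: [0.4621, -0.3887, 0.0563]
tcp_rot: [[-0.997, 0.081, 0.002], [0.081, 0.997, -0.002], [-0.003, -0.002, -1.0]]
ft_force: [1.0, -0.1, 0.0]
grip_width: 0.0794
finger_force: 0.0
[ 0.46209818 -0.38866508  0.05627807]
(array([523.64471436, 197.40579224]), 150.29029846191406, 52.025482177734375, 1.9670978784561157)
```

```bash
python3 -m inch '[{"claw":0.9,"dx":-0.03,"dy":0.05,"dz":-1,"roll":0},{"claw":0.9,"dx":0,"dy":0,"dz":-0.5,"roll":0},{"claw":0.9,"dx":0,"dy":0,"dz":-0.23,"roll":0},{"claw":0.9,"dx":0,"dy":0,"dz":0,"roll":0}]'
python3 -m inch '[{"claw":0,"dx":0,"dy":0,"dz":0,"roll":0},{"claw":0,"dx":0,"dy":0,"dz":0,"roll":0},{"claw":0,"dx":0,"dy":0,"dz":0,"roll":0},{"claw":0,"dx":0,"dy":0,"dz":0,"roll":0},{"claw":0,"dx":0,"dy":0,"dz":0,"roll":0},{"claw":0,"dx":0,"dy":0,"dz":0,"roll":0}]'
```

```text
t: 11.3
ee_pos: [0.4603, -0.3855, 0.0018]
tcp_rot: [[-0.997, 0.08, -0.001], [0.08, 0.997, 0.001], [0.001, 0.001, -1.0]]
ft_force: [0.6, -1.2, 0.6]
grip_width: 0.0796
finger_force: 0.0
t: 11.9
ee_pos: [0.4608, -0.3861, 0.0029]
tcp_rot: [[-0.997, 0.08, 0.001], [0.08, 0.997, -0.001], [-0.001, -0.001, -1.0]]
ft_force: [-0.2, 0.4, 2.2]
grip_width: 0.0499
finger_force: 30.0
```

```bash
python3 -m inch '[{"claw":0,"dx":0,"dy":0,"dz":0.5,"roll":0},{"claw":0,"dx":0,"dy":0,"dz":1,"roll":0},{"claw":0,"dx":0,"dy":0,"dz":1,"roll":0},{"claw":0,"dx":0,"dy":0,"dz":1,"roll":0},{"claw":0,"dx":0,"dy":0,"dz":1,"roll":0},{"claw":0,"dx":0,"dy":0,"dz":1,"roll":0},{"claw":0,"dx":0,"dy":0,"dz":1,"roll":0},{"claw":0,"dx":0,"dy":0,"dz":0.5,"roll":0.15}]' | grep -E "ee|force|grip"
python3 -m inch '[{"claw":0,"dx":0.347,"dy":0.992,"dz":0,"roll":0},{"claw":0,"dx":0.347,"dy":0.992,"dz":0,"roll":0},{"claw":0,"dx":0.347,"dy":0.992,"dz":0,"roll":0},{"claw":0,"dx":0.347,"dy":0.992,"dz":0,"roll":0},{"claw":0,"dx":0.347,"dy":0.992,"dz":0,"roll":0},{"claw":0,"dx":0.347,"dy":0.992,"dz":0,"roll":0}]' | grep -E "ee|force|grip"
python3 -m inch '[{"claw":0,"dx":0.347,"dy":0.992,"dz":0,"roll":0},{"claw":0,"dx":0.347,"dy":0.992,"dz":0,"roll":0},{"claw":0,"dx":0.347,"dy":0.992,"dz":0,"roll":0},{"claw":0,"dx":0.347,"dy":0.992,"dz":0,"roll":0},{"claw":0,"dx":0.347,"dy":0.992,"dz":0,"roll":0},{"claw":0,"dx":0.347,"dy":0.992,"dz":0,"roll":0},{"claw":0,"dx":0,"dy":0,"dz":0,"roll":0},{"claw":0,"dx":0,"dy":0,"dz":0,"roll":0},{"claw":0,"dx":0,"dy":0,"dz":0,"roll":0}]'
python3 - <<'E'
from h import *
st=env.state();print(st["ee_pos"],st["ft_force"],st["ft_torque"])
R=st["tcp_rot"];h=st["ee_pos"]-R[:,0]*.0703; print("hole pred",h)
im,_=shot("top","t3"); s,_=shot("scene","s3")
h[2]=st["ee_pos"][2]+.019;T=[.656,-.0333,.16]
p=proj("top",[h,T])
q=proj("scene",[h,T]); print(p,q)
a=cv2.resize(im[125:215,215:305],(400,400),interpolation=cv2.INTER_CUBIC)
u,v=q[0].astype(int); b=cv2.resize(s[v-50:v+50,u-50:u+50],(400,400),interpolation=cv2.INTER_CUBIC); print(u-50,v-50)
cv2.imwrite("pics/c3.png",np.hstack([a,b]))
E
```

```text
ee_pos: [0.4615, -0.3865, 0.2163]
ft_force: [0.1, -0.0, -1.6]
grip_width: 0.0497
finger_force: 30.0
ee_pos: [0.5226, -0.2057, 0.2117]
ft_force: [0.6, 0.1, -0.3]
grip_width: 0.0501
finger_force: 30.0
t: 14.2
ee_pos: [0.5848, -0.0293, 0.2119]
tcp_rot: [[-0.998, 0.062, -0.001], [0.062, 0.998, -0.0], [0.001, -0.001, -1.0]]
ft_force: [0.3, -0.3, -0.8]
grip_width: 0.0497
finger_force: 30.0
[ 0.58481531 -0.02928593  0.21188032] [ 0.2778105  -0.26050345 -0.84124301] [ 0.0374207   0.01375628 -0.03270784]
hole pred [ 0.65498064 -0.03363447  0.21180148]
[[259.16982222 156.6705727 ]
 [258.56183306 161.57158561]] [[225.8692404  185.97790006]
 [227.48375079 201.966896  ]]
175 135
```

View pics/c3.png

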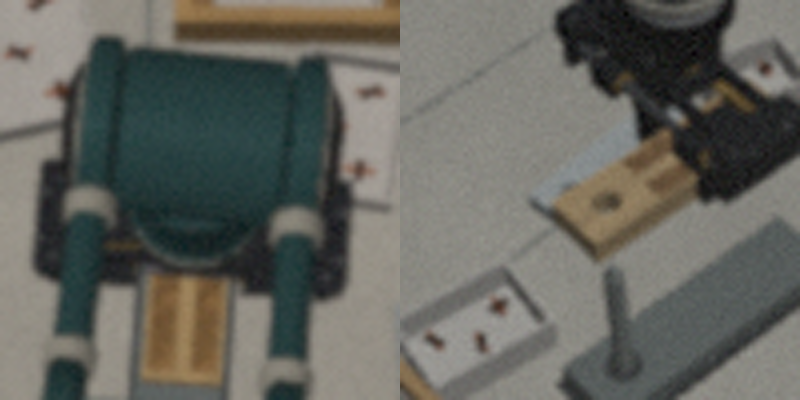

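In the scene crop (right half) the hole is at (606,202), within 1 px of the prediction and straight above the rod tip at (613,270). I lower the board.

```bash
python3 -m inch '[{"claw":0,"dx":0.03,"dy":0,"dz":-0.6,"roll":0},{"claw":0,"dx":0,"dy":0,"dz":-0.7,"roll":0},{"claw":0,"dx":0,"dy":0,"dz":-0.4,"roll":0},{"claw":0,"dx":0,"dy":0,"dz":-0.3,"roll":0},{"claw":0,"dx":0,"dy":0,"dz":-0.3,"roll":0},{"claw":0,"dx":0,"dy":0,"dz":0,"roll":0}]'
python3 -c "
from workcell import env
print(env.state()['ee_pos'],env.state()['ft_torque'])"
```

```text
t: 14.9
ee_pos: [0.5855, -0.0288, 0.1421]
tcp_rot: [[-0.998, 0.062, -0.002], [0.062, 0.998, 0.0], [0.002, 0.0, -1.0]]
ft_force: [-0.6, -0.4, -2.1]
grip_width: 0.0497
finger_force: 30.0
[ 0.58554362 -0.02879186  0.14207972] [0.00247459 0.03423528 0.03226272]
```

```bash
python3 -m inch '[{"claw":0,"dx":0,"dy":0,"dz":-0.6,"roll":0},{"claw":0,"dx":0,"dy":0,"dz":-0.6,"roll":0},{"claw":0,"dx":0,"dy":0,"dz":-0.6,"roll":0},{"claw":0,"dx":0,"dy":0,"dz":-0.6,"roll":0},{"claw":0,"dx":0,"dy":0,"dz":-0.6,"roll":0},{"claw":0,"dx":0,"dy":0,"dz":0,"roll":0}]'
python3 -m inch '[{"claw":0,"dx":0,"dy":0,"dz":-0.3,"roll":0},{"claw":0,"dx":0,"dy":0,"dz":-0.15,"roll":0},{"claw":0,"dx":0,"dy":0,"dz":-0.1,"roll":0},{"claw":0,"dx":0,"dy":0,"dz":0,"roll":0}]'
```

```text
t: 15.5
ee_pos: [0.5846, -0.0285, 0.0514]
tcp_rot: [[-0.998, 0.062, -0.004], [0.062, 0.998, 0.0], [0.004, 0.0, -1.0]]
ft_force: [-1.7, -0.1, -1.7]
grip_width: 0.0498
finger_force: 30.0
t: 15.9
ee_pos: [0.5864, -0.0286, 0.0369]
tcp_rot: [[-0.998, 0.062, 0.0], [0.062, 0.998, -0.0], [-0.0, 0.0, -1.0]]
ft_force: [0.3, 0.9, -1.3]
grip_width: 0.0498
finger_force: 3.0
```

```bash
python3 -m inch '[{"claw":0,"dx":0,"dy":0,"dz":-0.1,"roll":0},{"claw":0.9,"dx":0,"dy":0,"dz":0,"roll":0},{"claw":0.9,"dx":0,"dy":0,"dz":0,"roll":0},{"claw":0.9,"dx":0,"dy":0,"dz":0,"roll":0},{"claw":0.9,"dx":0,"dy":0,"dz":0,"roll":0},{"claw":0.9,"dx":0,"dy":0,"dz":0,"roll":0},{"claw":0.9,"dx":0,"dy":0,"dz":0.2,"roll":0},{"claw":0.9,"dx":0,"dy":0,"dz":0.8,"roll":0},{"claw":0.9,"dx":0,"dy":0,"dz":1,"roll":0},{"claw":0.9,"dx":0,"dy":0,"dz":1,"roll":0}]' | grep -E "ee|force|grip"
python3 -m inch '[{"claw":0.9,"dx":0,"dy":0,"dz":1,"roll":0},{"claw":0.9,"dx":0,"dy":0,"dz":1,"roll":0},{"claw":0.9,"dx":0,"dy":0,"dz":1,"roll":0},{"claw":0.9,"dx":-0.358,"dy":0.94,"dz":0,"roll":0.1},{"claw":0.9,"dx":-0.358,"dy":0.94,"dz":0,"roll":0.1},{"claw":0.9,"dx":-0.358,"dy":0.94,"dz":0,"roll":0.1},{"claw":0.9,"dx":-0.358,"dy":0.94,"dz":0,"roll":0.1},{"claw":0.9,"dx":-0.358,"dy":0.94,"dz":0,"roll":0.1},{"claw":0.9,"dx":-0.358,"dy":0.94,"dz":0,"roll":0.1},{"claw":0.9,"dx":-0.358,"dy":0.94,"dz":0,"roll":0.1}]' | grep -E "ee|force|grip"
python3 -m inch '[{"claw":0.9,"dx":-0.358,"dy":0.94,"dz":0,"roll":0.1},{"claw":0.9,"dx":0,"dy":0,"dz":0,"roll":0},{"claw":0.9,"dx":0,"dy":0,"dz":0,"roll":0},{"claw":0.9,"dx":0,"dy":0,"dz":0,"roll":0}]'
python3 - <<'E'
from h import *
im,st=shot("wrist","w5"); print(st["ee_pos"],st["tcp_rot"][:,1])
print("mid",wood(im,"wrist",.022,st,(523,197),100))
im,_=shot("top","t4"); print(wood(im,"top",.022,None,(523,197),50)); print("long",wood(im,"top",.052,None,(594,-30),45))
E
```

```text
ee_pos: [0.5859, -0.0286, 0.1248]
ft_force: [0.5, -0.2, 0.7]
grip_width: 0.0793
finger_force: 0.0
ee_pos: [0.5106, 0.1698, 0.2144]
ft_force: [0.3, -0.3, 0.6]
grip_width: 0.0794
finger_force: 0.0
t: 18.3
ee_pos: [0.5007, 0.1963, 0.214]
tcp_rot: [[-0.999, -0.034, 0.0], [-0.034, 0.999, -0.0], [-0.0, -0.0, -1.0]]
ft_force: [-1.3, 0.2, -0.5]
grip_width: 0.0796
finger_force: 0.0
[0.50072036 0.19628265 0.21402235] [-3.36177134e-02  9.99434667e-01 -4.42982335e-04]
mid (array([525.48565674, 199.36981201]), 150.2703857421875, 49.62694549560547, 1.3151922225952148)
(array([576.42285156, 183.73097229]), 60.677303314208984, 29.965009689331055, 23.829431533813477)
long (array([592.61401367, -28.75452423]), 181.7740936279297, 51.075836181640625, -3.714141845703125)
```

```bash
python3 -m inch '[{"claw":0.9,"dx":0.06,"dy":0.08,"dz":-1,"roll":-0.03},{"claw":0.9,"dx":0,"dy":0,"dz":-1,"roll":0},{"claw":0.9,"dx":0,"dy":0,"dz":-1,"roll":0},{"claw":0.9,"dx":0,"dy":0,"dz":-1,"roll":0},{"claw":0.9,"dx":0,"dy":0,"dz":-1,"roll":0},{"claw":0.9,"dx":0,"dy":0,"dz":-1,"roll":0},{"claw":0.9,"dx":0,"dy":0,"dz":-0.5,"roll":0},{"claw":0.9,"dx":0,"dy":0,"dz":-0.35,"roll":0},{"claw":0.9,"dx":0,"dy":0,"dz":-0.15,"roll":0},{"claw":0.9,"dx":0,"dy":0,"dz":0,"roll":0}]'
python3 -m inch '[{"claw":0,"dx":0,"dy":0,"dz":0,"roll":0},{"claw":0,"dx":0,"dy":0,"dz":0,"roll":0},{"claw":0,"dx":0,"dy":0,"dz":0,"roll":0},{"claw":0,"dx":0,"dy":0,"dz":0,"roll":0},{"claw":0,"dx":0,"dy":0,"dz":0,"roll":0},{"claw":0,"dx":0,"dy":0,"dz":0,"roll":0}]'
```

```text
t: 19.4
ee_pos: [0.5027, 0.1993, 0.0041]
tcp_rot: [[-1.0, -0.03, 0.0], [-0.03, 1.0, 0.0], [-0.0, 0.0, -1.0]]
ft_force: [0.5, -0.3, -0.0]
grip_width: 0.0792
finger_force: 0.0
t: 20.0
ee_pos: [0.5027, 0.1996, 0.0045]
tcp_rot: [[-1.0, -0.031, 0.001], [-0.031, 1.0, 0.0], [-0.001, 0.0, -1.0]]
ft_force: [-0.9, -0.5, 5.8]
grip_width: 0.0498
finger_force: 30.0
```

```bash
python3 -m inch '[{"claw":0,"dx":0,"dy":0,"dz":0.5,"roll":0},{"claw":0,"dx":0,"dy":0,"dz":1,"roll":0},{"claw":0,"dx":0,"dy":0,"dz":1,"roll":0},{"claw":0,"dx":0,"dy":0,"dz":1,"roll":0},{"claw":0,"dx":0,"dy":0,"dz":1,"roll":0},{"claw":0,"dx":0,"dy":0,"dz":1,"roll":0},{"claw":0,"dx":0,"dy":0,"dz":1,"roll":0},{"claw":0,"dx":0,"dy":0,"dz":0.5,"roll":0}]' | grep -E "ee|force|grip"
python3 -m inch '[{"claw":0,"dx":0.346,"dy":-0.952,"dz":0,"roll":-0.096},{"claw":0,"dx":0.346,"dy":-0.952,"dz":0,"roll":-0.096},{"claw":0,"dx":0.346,"dy":-0.952,"dz":0,"roll":-0.096},{"claw":0,"dx":0.346,"dy":-0.952,"dz":0,"roll":-0.096},{"claw":0,"dx":0.346,"dy":-0.952,"dz":0,"roll":-0.096},{"claw":0,"dx":0.346,"dy":-0.952,"dz":0,"roll":-0.096},{"claw":0,"dx":0.346,"dy":-0.952,"dz":0,"roll":-0.096},{"claw":0,"dx":0.346,"dy":-0.952,"dz":0,"roll":-0.096},{"claw":0,"dx":0,"dy":0,"dz":0,"roll":0},{"claw":0,"dx":0,"dy":0,"dz":0,"roll":0}]'
cat > chk.py <<'E'
from h import *
import sys
st=env.state();s,_=shot("scene",sys.argv[1]); R=st["tcp_rot"]
h=st["ee_pos"]-R[:,0]*.070; h[2]=st["ee_pos"][2]+float(sys.argv[2]); print("hole",h,"tcp",st["ee_pos"],st["ft_torque"])
u,v=proj("scene",[h])[0]; print(u,v)
hsv=cv2.cvtColor(s,cv2.COLOR_BGR2GRAY); u0,v0=int(u)-7,int(v)-6
p=hsv[v0:v0+13,u0:u0+15]; print(p)
E
python3 chk.py s4 0.018
```

```text
ee_pos: [0.5033, 0.1998, 0.2174]
ft_force: [0.8, 0.4, -1.0]
grip_width: 0.0499
finger_force: 30.0
t: 21.8
ee_pos: [0.5847, -0.0294, 0.213]
tcp_rot: [[-0.998, 0.063, -0.002], [0.063, 0.998, 0.001], [0.002, 0.001, -1.0]]
ft_force: [-0.5, -0.1, -0.9]
grip_width: 0.0498
finger_force: 30.0
hole [ 0.65451952 -0.03387117  0.23100527] tcp [ 0.58465969 -0.02944541  0.21300527] [ 0.03755979 -0.02836046 -0.02397525]
225.93502854204826 185.80951400059973
[[133 136 134 137 128 128 117 114 118 117 113 116 116 122 121]
 [136 137 134 122 121 122 114 119 113 114 113 119 124 125 131]
 [132 127 123 120 116 113 116 112 114 119 121 125 128 126 128]
 [119 119 119 114 117 115 107 105 108 109 117 125 130 135 135]
 [120 113 114 115 113 105  98  92  84  84  96 111 131 137 137]
 [114 114 121 118 111  98  82  85  74  65  73  92 122 136 130]
 [113 117 114 118 109  92  84  73  71  63  64  81 116 135 133]
 [117 122 125 127 114  94  83  79  75  74  68  93 114 125 129]
 [119 121 128 125 119 113  98  93  94  91  98 113 119 128 130]
 [126 127 131 134 133 130 119 117 116 117 121 128 132 133 133]
 [120 129 129 136 137 137 134 131 134 130 128 132 131 128 122]
 [110 128 141 140 132 133 131 131 129 133 129 129 132 128 112]
 [ 89 115 127 136 132 129 131 128 128 132 129 125 120 110 101]]
```

```bash
python3 -m inch '[{"claw":0,"dx":0.04,"dy":0.01,"dz":-0.6,"roll":0},{"claw":0,"dx":0,"dy":0,"dz":-0.7,"roll":0},{"claw":0,"dx":0,"dy":0,"dz":-0.4,"roll":0},{"claw":0,"dx":0,"dy":0,"dz":-0.3,"roll":0},{"claw":0,"dx":0,"dy":0,"dz":-0.3,"roll":0},{"claw":0,"dx":0,"dy":0,"dz":0,"roll":0}]'
python3 -m inch '[{"claw":0,"dx":0,"dy":0,"dz":-0.6,"roll":0},{"claw":0,"dx":0,"dy":0,"dz":-0.6,"roll":0},{"claw":0,"dx":0,"dy":0,"dz":-0.6,"roll":0},{"claw":0,"dx":0,"dy":0,"dz":-0.5,"roll":0},{"claw":0,"dx":0,"dy":0,"dz":-0.2,"roll":0},{"claw":0,"dx":0,"dy":0,"dz":0,"roll":0}]'
```

```text
t: 22.45
ee_pos: [0.5856, -0.0284, 0.1436]
tcp_rot: [[-0.998, 0.061, -0.002], [0.061, 0.998, 0.0], [0.002, 0.0, -1.0]]
ft_force: [0.9, -0.5, -1.1]
grip_width: 0.0498
finger_force: 30.0
t: 23.05
ee_pos: [0.5859, -0.0288, 0.069]
tcp_rot: [[-0.998, 0.062, -0.002], [0.062, 0.998, 0.0], [0.002, 0.0, -1.0]]
ft_force: [0.8, 0.0, -0.2]
grip_width: 0.0498
finger_force: 30.0
```

```bash
python3 -m inch '[{"claw":0,"dx":0,"dy":0,"dz":-0.2,"roll":0},{"claw":0,"dx":0,"dy":0,"dz":-0.15,"roll":0},{"claw":0,"dx":0,"dy":0,"dz":-0.08,"roll":0},{"claw":0,"dx":0,"dy":0,"dz":0,"roll":0},{"claw":0,"dx":0,"dy":0,"dz":0,"roll":0}]'
python3 -m inch '[{"claw":0.9,"dx":0,"dy":0,"dz":0,"roll":0},{"claw":0.9,"dx":0,"dy":0,"dz":0,"roll":0},{"claw":0.9,"dx":0,"dy":0,"dz":0,"roll":0},{"claw":0.9,"dx":0,"dy":0,"dz":0,"roll":0},{"claw":0.9,"dx":0,"dy":0,"dz":0,"roll":0},{"claw":0.9,"dx":0,"dy":0,"dz":0.3,"roll":0},{"claw":0.9,"dx":0,"dy":0,"dz":1,"roll":0},{"claw":0.9,"dx":0,"dy":0,"dz":1,"roll":0},{"claw":0.9,"dx":0,"dy":0,"dz":1,"roll":0},{"claw":0.9,"dx":0,"dy":0,"dz":1,"roll":0}]' | grep -E "ee|force|grip"
python3 - <<'E'
from h import *
# platen from the earlier wrist picture w4 (pose then) and top view now
t,_=shot("top","t5"); g=cv2.GaussianBlur(t,(3,3),0).astype(int)
m=((g[...,0]-g[...,2])>0).astype(np.uint8)   # bluish-grey, desk is warm
o=np.zeros_like(m);o[185:258,296:334]=m[185:258,296:334]
print(o.sum(),rect("top",o,.016)); ys,xs=np.nonzero(o); print(xs.min(),xs.max(),ys.min(),ys.max())
E
```

```text
t: 23.55
ee_pos: [0.5866, -0.0288, 0.0571]
tcp_rot: [[-0.998, 0.062, 0.0], [0.062, 0.998, -0.0], [-0.0, -0.0, -1.0]]
ft_force: [-0.6, 0.2, -1.8]
grip_width: 0.0498
finger_force: 30.0
ee_pos: [0.5864, -0.0288, 0.1879]
ft_force: [0.4, -1.1, -0.5]
grip_width: 0.0793
finger_force: 0.0
644 (array([ 465.74981689, -195.98930359]), 171.07041931152344, 43.84095001220703, 3.929018974304199)
300 316 203 256
```

```bash
python3 -m inch '[{"claw":0.9,"dx":-0.65,"dy":-0.82,"dz":0.2,"roll":0},{"claw":0.9,"dx":-0.65,"dy":-0.82,"dz":0.2,"roll":0},{"claw":0.9,"dx":-0.65,"dy":-0.82,"dz":0.2,"roll":0},{"claw":0.9,"dx":-0.65,"dy":-0.82,"dz":0.2,"roll":0},{"claw":0.9,"dx":-0.65,"dy":-0.82,"dz":0.2,"roll":0},{"claw":0.9,"dx":-0.65,"dy":-0.82,"dz":0.2,"roll":0},{"claw":0.9,"dx":-0.65,"dy":-0.82,"dz":0,"roll":0},{"claw":0.9,"dx":0,"dy":0,"dz":0,"roll":0},{"claw":0.9,"dx":0,"dy":0,"dz":0,"roll":0},{"claw":0.9,"dx":0,"dy":0,"dz":0,"roll":0}]'
python3 - <<'E'
from h import *
im,st=shot("wrist","w6"); print(st["ee_pos"],st["tcp_rot"][:,1])
E
```

```text
t: 25.6
ee_pos: [0.4504, -0.2005, 0.222]
tcp_rot: [[-0.998, 0.061, 0.001], [0.061, 0.998, 0.0], [-0.001, 0.0, -1.0]]
ft_force: [0.1, -0.6, 0.2]
grip_width: 0.0791
finger_force: 0.0
[ 0.45044084 -0.20048551  0.22200616] [6.13801227e-02 9.98114403e-01 3.43949284e-04]
```

View pics/w6.png

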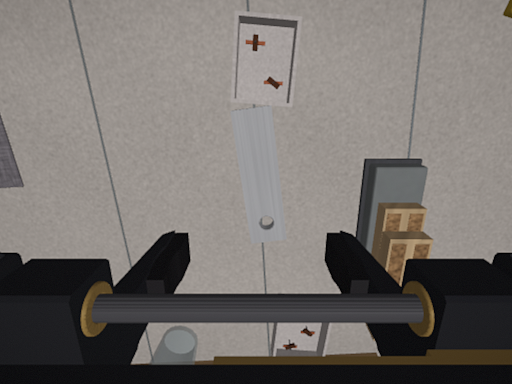

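The platen lies between end corners (233,110), (271,107) and (249,243), (284,239) px, with its hole at (266,221). Both boards are stacked on the bed at the right.

```bash
python3 - <<'E'
from h import *
im=cv2.imread("pics/w6.png"); st=env.state(); g=cv2.GaussianBlur(im,(3,3),0).astype(int)
m=((g[...,0]-g[...,2])>3).astype(np.uint8); o=np.zeros_like(m); o[106:260,225:300]=m[106:260,225:300]
o=cv2.morphologyEx(o,cv2.MORPH_CLOSE,np.ones((5,5))); o=cv2.morphologyEx(o,cv2.MORPH_OPEN,np.ones((7,7)))
c,w,h,a=rect("wrist",o,.016,st); print(c,w,h,a,"hole",c+62*np.array([np.cos(np.radians(a)),np.sin(np.radians(a))]))
P=ray("wrist",[[266,221],[233,110],[271,107],[249,243],[284,239]],.016,st)[:,:2]*1000; print(P)
E
```

```text
Traceback (most recent call last):
  File "h.py", line 24, in rect
    c=max(cs,key=cv2.contourArea)[:,0,:]
      ~~~^^^^^^^^^^^^^^^^^^^^^^^^
ValueError: max() iterable argument is empty
```

```bash
python3 - <<'E'
from h import *
im=cv2.imread("pics/w6.png"); st=env.state(); g=cv2.GaussianBlur(im,(5,5),0).astype(int)
print(g[170,225:300:6].tolist())
d=g[...,0]-g[...,2]; print(d[170,215:310:4])
thr=(np.median(d[120:230,190:220])+np.median(d[150:200,252:264]))/2; print(thr)
m=(d>thr).astype(np.uint8); o=np.zeros_like(m); o[107:260,222:300]=m[107:260,222:300]
o=cv2.morphologyEx(o,cv2.MORPH_CLOSE,np.ones((3,3))); o=cv2.morphologyEx(o,cv2.MORPH_OPEN,np.ones((7,7)))
c,w,h,a=rect("wrist",o,.016,st); print(c,w,h,a,"hole",c+62*np.array([np.cos(np.radians(a)),np.sin(np.radians(a))]))
P=ray("wrist",[[266,221],[233,110],[271,107],[249,243],[284,239]],.016,st)[:,:2]*1000; print(P)
E
```

```text
[[147, 153, 159], [147, 152, 158], [145, 150, 156], [158, 156, 156], [158, 156, 156], [154, 151, 151], [156, 154, 154], [157, 154, 154], [159, 157, 157], [151, 153, 158], [145, 150, 156], [145, 150, 156], [147, 152, 158]]
[-11 -11 -11 -11 -11 -10  -5   2   2   1   3   2   2   3   2   3  -7 -11
 -11 -11 -11 -11 -11 -11]
-4.5
[ 468.43106079 -196.9616394 ] 181.23731994628906 50.38629150390625 4.144674777984619 hole [ 530.26891415 -192.48058017]
[[ 527.66339658 -192.04795322]
 [ 379.95136345 -224.38701068]
 [ 379.27303626 -178.49084591]
 [ 559.71506109 -217.56008505]
 [ 556.4807355  -168.34381904]]
```

```bash
python3 -m inch '[{"claw":0.9,"dx":0.32,"dy":0.1,"dz":-1,"roll":0.56},{"claw":0.9,"dx":0,"dy":0,"dz":-1,"roll":0.56},{"claw":0.9,"dx":0,"dy":0,"dz":-1,"roll":0},{"claw":0.9,"dx":0,"dy":0,"dz":-1,"roll":0},{"claw":0.9,"dx":0,"dy":0,"dz":-1,"roll":0},{"claw":0.9,"dx":0,"dy":0,"dz":-1,"roll":0},{"claw":0.9,"dx":0,"dy":0,"dz":-0.6,"roll":0},{"claw":0.9,"dx":0,"dy":0,"dz":-0.4,"roll":0},{"claw":0.9,"dx":0,"dy":0,"dz":-0.15,"roll":0},{"claw":0.9,"dx":0,"dy":0,"dz":0,"roll":0}]'
python3 -m inch '[{"claw":0.9,"dx":0,"dy":0,"dz":-0.1,"roll":0},{"claw":0.9,"dx":0,"dy":0,"dz":0,"roll":0},{"claw":0,"dx":0,"dy":0,"dz":0,"roll":0},{"claw":0,"dx":0,"dy":0,"dz":0,"roll":0},{"claw":0,"dx":0,"dy":0,"dz":0,"roll":0},{"claw":0,"dx":0,"dy":0,"dz":0,"roll":0},{"claw":0,"dx":0,"dy":0,"dz":0,"roll":0},{"claw":0,"dx":0,"dy":0,"dz":0,"roll":0}]'
```

```text
t: 26.65
ee_pos: [0.4598, -0.1976, 0.0072]
tcp_rot: [[-0.997, -0.073, -0.0], [-0.073, 0.997, 0.0], [0.0, 0.0, -1.0]]
ft_force: [-0.5, -0.3, 1.3]
grip_width: 0.0792
finger_force: 0.0
t: 27.45
ee_pos: [0.4597, -0.1981, 0.0046]
tcp_rot: [[-0.997, -0.073, 0.0], [-0.073, 0.997, -0.0], [-0.0, -0.0, -1.0]]
ft_force: [-0.9, -0.2, 2.8]
grip_width: 0.0497
finger_force: 30.0
```

```bash
python3 -m inch '[{"claw":0,"dx":0,"dy":0,"dz":0.5,"roll":0},{"claw":0,"dx":0,"dy":0,"dz":1,"roll":0},{"claw":0,"dx":0,"dy":0,"dz":1,"roll":0},{"claw":0,"dx":0,"dy":0,"dz":1,"roll":0},{"claw":0,"dx":0,"dy":0,"dz":1,"roll":0},{"claw":0,"dx":0,"dy":0,"dz":1,"roll":0},{"claw":0,"dx":0,"dy":0,"dz":1,"roll":0},{"claw":0,"dx":0,"dy":0,"dz":0.5,"roll":0}]' | grep -E "ee|force|grip"
python3 -m inch '[{"claw":0,"dx":0.6,"dy":0.805,"dz":0,"roll":-0.16},{"claw":0,"dx":0.6,"dy":0.805,"dz":0,"roll":-0.16},{"claw":0,"dx":0.6,"dy":0.805,"dz":0,"roll":-0.16},{"claw":0,"dx":0.6,"dy":0.805,"dz":0,"roll":-0.16},{"claw":0,"dx":0.6,"dy":0.805,"dz":0,"roll":-0.16},{"claw":0,"dx":0.6,"dy":0.805,"dz":0,"roll":-0.16},{"claw":0,"dx":0.6,"dy":0.805,"dz":0,"roll":-0.16},{"claw":0,"dx":0,"dy":0,"dz":0,"roll":0},{"claw":0,"dx":0,"dy":0,"dz":0,"roll":0}]'
python3 chk.py s5 0.013
```

```text
ee_pos: [0.4602, -0.1983, 0.2165]
ft_force: [1.0, -0.1, -3.0]
grip_width: 0.0497
finger_force: 30.0
t: 29.15
ee_pos: [0.5847, -0.0284, 0.2125]
tcp_rot: [[-0.998, 0.06, -0.003], [0.06, 0.998, -0.0], [0.003, -0.0, -1.0]]
ft_force: [0.1, -1.1, -3.0]
grip_width: 0.0495
finger_force: 30.0
hole [ 0.65460421 -0.03261204  0.22554475] tcp [ 0.58472998 -0.0284243   0.21254475] [0.01626475 0.03601066 0.01936339]
226.36307630776915 187.35403034113506
[[134 136 134 136 137 140 137 139 141 139 142 139 137 138 135]
 [134 136 139 138 134 141 138 132 138 136 142 138 135 137 133]
 [134 138 141 137 140 135 142 141 140 139 138 138 139 137 138]
 [138 138 135 137 135 134 132 127 128 125 131 137 136 140 138]
 [138 138 135 134 134 126 120 106  96  97 111 126 136 138 140]
 [136 139 136 137 123 108  99  93  80  76  82 111 132 140 145]
 [137 140 139 134 116  95  97  93  89  79  79 101 131 145 141]
 [136 145 139 131 117 106 103 115 113 103  99 119 132 136 143]
 [137 142 135 133 127 120 129 130 133 131 130 134 139 143 145]
 [138 136 138 139 135 130 134 137 139 135 137 140 137 142 139]
 [139 138 138 138 137 143 142 143 139 141 142 140 139 139 133]
 [128 134 142 139 135 141 142 138 140 141 139 140 136 125 115]
 [108 131 142 145 140 139 142 140 141 143 141 129 120 110  97]]
```

```bash
python3 -m inch '[{"claw":0,"dx":0.04,"dy":-0.02,"dz":-0.6,"roll":0},{"claw":0,"dx":0,"dy":0,"dz":-0.7,"roll":0},{"claw":0,"dx":0,"dy":0,"dz":-0.4,"roll":0},{"claw":0,"dx":0,"dy":0,"dz":-0.3,"roll":0},{"claw":0,"dx":0,"dy":0,"dz":-0.3,"roll":0},{"claw":0,"dx":0,"dy":0,"dz":0,"roll":0}]'
python3 -m inch '[{"claw":0,"dx":0,"dy":0,"dz":-0.6,"roll":0},{"claw":0,"dx":0,"dy":0,"dz":-0.6,"roll":0},{"claw":0,"dx":0,"dy":0,"dz":-0.4,"roll":0},{"claw":0,"dx":0,"dy":0,"dz":-0.2,"roll":0},{"claw":0,"dx":0,"dy":0,"dz":0,"roll":0}]'
```

```text
t: 29.8
ee_pos: [0.5858, -0.0298, 0.1441]
tcp_rot: [[-0.998, 0.062, -0.002], [0.062, 0.998, 0.0], [0.002, 0.0, -1.0]]
ft_force: [0.6, -1.0, -3.3]
grip_width: 0.0494
finger_force: 30.0
t: 30.3
ee_pos: [0.5864, -0.0295, 0.0908]
tcp_rot: [[-0.998, 0.062, -0.001], [0.062, 0.998, 0.0], [0.001, 0.0, -1.0]]
ft_force: [-0.1, -1.1, -3.7]
grip_width: 0.0497
finger_force: 30.0
```

```bash
python3 -m inch '[{"claw":0,"dx":0,"dy":0,"dz":-0.2,"roll":0},{"claw":0,"dx":0,"dy":0,"dz":-0.15,"roll":0},{"claw":0,"dx":0,"dy":0,"dz":-0.08,"roll":0},{"claw":0,"dx":0,"dy":0,"dz":0,"roll":0},{"claw":0,"dx":0,"dy":0,"dz":0,"roll":0}]'
python3 -m inch '[{"claw":0.9,"dx":0,"dy":0,"dz":0,"roll":0},{"claw":0.9,"dx":0,"dy":0,"dz":0,"roll":0},{"claw":0.9,"dx":0,"dy":0,"dz":0,"roll":0},{"claw":0.9,"dx":0,"dy":0,"dz":0,"roll":0},{"claw":0.9,"dx":0,"dy":0,"dz":0,"roll":0},{"claw":0.9,"dx":0,"dy":0,"dz":0.3,"roll":0},{"claw":0.9,"dx":0,"dy":0,"dz":1,"roll":0},{"claw":0.9,"dx":0,"dy":0,"dz":1,"roll":0},{"claw":0.9,"dx":0,"dy":0,"dz":1,"roll":0},{"claw":0.9,"dx":0,"dy":0,"dz":1,"roll":0}]' | grep -E "ee|force|grip"
```

```text
t: 30.8
ee_pos: [0.5878, -0.0297, 0.0794]
tcp_rot: [[-0.998, 0.062, 0.002], [0.062, 0.998, -0.0], [-0.002, -0.0, -1.0]]
ft_force: [1.7, 0.2, -0.3]
grip_width: 0.0495
finger_force: 30.0
ee_pos: [0.5867, -0.0295, 0.2094]
ft_force: [0.6, 0.1, 0.5]
grip_width: 0.0792
finger_force: 0.0
```

```bash
python3 -m inch '[{"claw":0.5,"dx":0.063,"dy":0.956,"dz":0,"roll":0.11},{"claw":0.5,"dx":0.063,"dy":0.956,"dz":0,"roll":0.11},{"claw":0.5,"dx":0.063,"dy":0.956,"dz":0,"roll":0.11},{"claw":0.5,"dx":0.063,"dy":0.956,"dz":0,"roll":0.11},{"claw":0.5,"dx":0.063,"dy":0.956,"dz":0,"roll":0.11},{"claw":0.5,"dx":0.063,"dy":0.956,"dz":0,"roll":0.11},{"claw":0.5,"dx":0.063,"dy":0.956,"dz":0,"roll":0.11}]' | grep -E "ee|force|grip"
python3 -m inch '[{"claw":0.5,"dx":0.063,"dy":0.956,"dz":0,"roll":0.11},{"claw":0.5,"dx":0.063,"dy":0.956,"dz":0,"roll":0.11},{"claw":0.5,"dx":0.063,"dy":0.956,"dz":0,"roll":0.11},{"claw":0.5,"dx":0.063,"dy":0.956,"dz":0,"roll":0.11},{"claw":0.5,"dx":0.063,"dy":0.956,"dz":0,"roll":0.11},{"claw":0.5,"dx":0.063,"dy":0.956,"dz":0,"roll":0.11},{"claw":0.5,"dx":0.063,"dy":0.956,"dz":0,"roll":0.11},{"claw":0.5,"dx":0,"dy":0,"dz":0,"roll":0},{"claw":0.5,"dx":0,"dy":0,"dz":0,"roll":0},{"claw":0.5,"dx":0,"dy":0,"dz":0,"roll":0}]'
python3 - <<'E'
from h import *
im,st=shot("wrist","w7"); s,_=shot("scene","s6"); print(st["ee_pos"],st["qpos"][5])
a=cv2.resize(im[130:230,205:305],(400,400),interpolation=cv2.INTER_CUBIC)
b=cv2.resize(s[160:260,200:300],(400,400),interpolation=cv2.INTER_CUBIC)
cv2.imwrite("pics/c4.png",np.hstack([a,b]))
E
```

```text
ee_pos: [0.6, 0.1724, 0.2083]
ft_force: [1.8, 0.7, 0.4]
grip_width: 0.0441
finger_force: 0.0
t: 33.5
ee_pos: [0.6132, 0.371, 0.2077]
tcp_rot: [[-0.992, -0.122, -0.0], [-0.122, 0.992, -0.001], [0.0, -0.001, -1.0]]
ft_force: [-0.7, 0.4, -0.7]
grip_width: 0.0438
finger_force: 0.0
[0.61320691 0.37104265 0.20770743] -1.1835884506328664
```

View pics/c4.png

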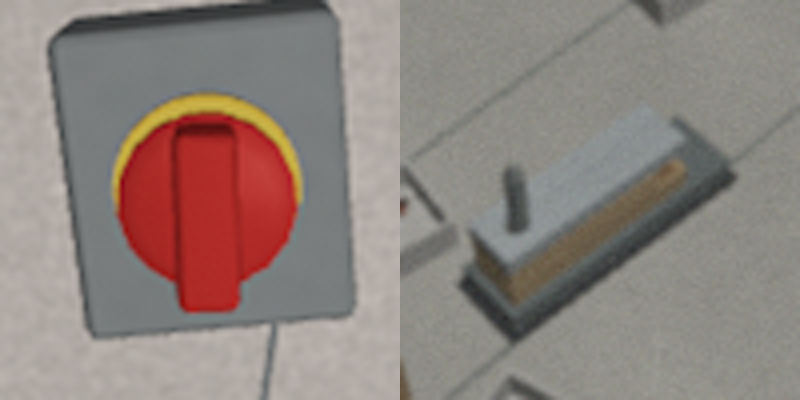

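The head is centred with the bar lying along the tool (top end (207,135), bottom end (209,312) in the crop), and the platen and boards lie flat on the rod. Now I grip the bar.

```bash
python3 -m inch '[{"claw":0.5,"dx":0,"dy":0.03,"dz":-1,"roll":0},{"claw":0.5,"dx":0,"dy":0,"dz":-1,"roll":0},{"claw":0.5,"dx":0,"dy":0,"dz":-1,"roll":0},{"claw":0.5,"dx":0,"dy":0,"dz":-0.6,"roll":0},{"claw":0.5,"dx":0,"dy":0,"dz":-0.5,"roll":0},{"claw":0.5,"dx":0,"dy":0,"dz":-0.17,"roll":0},{"claw":0.5,"dx":0,"dy":0,"dz":0,"roll":0}]'
python3 -m inch '[{"claw":0,"dx":0,"dy":0,"dz":0,"roll":0},{"claw":0,"dx":0,"dy":0,"dz":0,"roll":0},{"claw":0,"dx":0,"dy":0,"dz":0,"roll":0},{"claw":0,"dx":0,"dy":0,"dz":0,"roll":0},{"claw":0,"dx":0,"dy":0,"dz":0,"roll":0}]'
```

```text
t: 34.3
ee_pos: [0.6133, 0.3726, 0.0791]
tcp_rot: [[-0.992, -0.123, -0.0], [-0.123, 0.992, -0.0], [0.0, -0.0, -1.0]]
ft_force: [0.4, 0.0, 0.5]
grip_width: 0.0441
finger_force: 0.0
t: 34.8
ee_pos: [0.6142, 0.3708, 0.08]
tcp_rot: [[-0.992, -0.123, 0.002], [-0.123, 0.992, -0.003], [-0.001, -0.003, -1.0]]
ft_force: [2.2, -5.3, 1.1]
grip_width: 0.0152
finger_force: 29.9
```

```bash
python3 -m inch '[{"claw":0,"dx":0,"dy":-0.05,"dz":0,"roll":0},{"claw":0,"dx":0,"dy":0,"dz":0,"roll":-0.8},{"claw":0,"dx":0,"dy":0,"dz":0,"roll":-0.8},{"claw":0,"dx":0,"dy":0,"dz":0,"roll":-0.8},{"claw":0,"dx":0,"dy":0,"dz":0,"roll":-0.8},{"claw":0,"dx":0,"dy":0,"dz":0,"roll":-0.8},{"claw":0,"dx":0,"dy":0,"dz":0,"roll":-0.8},{"claw":0,"dx":0,"dy":0,"dz":0,"roll":-0.8},{"claw":0,"dx":0,"dy":0,"dz":0,"roll":-0.8},{"claw":0,"dx":0,"dy":0,"dz":0,"roll":0}]'; python3 -c "
from workcell import env
print(env.state()['ft_torque'])"
```

```text
t: 35.8
ee_pos: [0.6138, 0.3688, 0.0796]
tcp_rot: [[-0.798, 0.603, 0.0], [0.603, 0.798, -0.004], [-0.003, -0.003, -1.0]]
ft_force: [1.6, -8.7, 1.5]
grip_width: 0.0155
finger_force: 29.9
[-1.23812172 -0.30714908 -0.02713615]
```

```bash
python3 -m inch '[{"claw":0,"dx":0,"dy":0,"dz":0,"roll":-0.8},{"claw":0,"dx":0,"dy":0,"dz":0,"roll":-0.8},{"claw":0,"dx":0,"dy":0,"dz":0,"roll":-0.8},{"claw":0,"dx":0,"dy":0,"dz":0,"roll":-0.8},{"claw":0,"dx":0,"dy":0,"dz":0,"roll":0}]'; python3 -c "
from workcell import env
print(env.state()['ft_torque'])"
```

```text
t: 36.3
ee_pos: [0.6131, 0.3681, 0.0792]
tcp_rot: [[-0.514, 0.858, -0.001], [0.858, 0.514, -0.005], [-0.004, -0.004, -1.0]]
ft_force: [0.9, -10.4, 2.0]
grip_width: 0.0159
finger_force: 29.9
[-1.58483679 -0.12567738 -0.06637295]
```

```bash
python3 -m inch '[{"claw":0,"dx":0,"dy":-0.1,"dz":0,"roll":-0.5},{"claw":0,"dx":0,"dy":0,"dz":0,"roll":-0.5},{"claw":0,"dx":0,"dy":0,"dz":0,"roll":-0.5},{"claw":0,"dx":0,"dy":0,"dz":0,"roll":0}]'; python3 -c "
from workcell import env
print(env.state()['ft_torque'])"
```

```text
t: 36.7
ee_pos: [0.6129, 0.3677, 0.0796]
tcp_rot: [[-0.356, 0.935, -0.001], [0.935, 0.356, -0.001], [-0.001, -0.001, -1.0]]
ft_force: [-1.1, -3.3, 1.9]
grip_width: 0.0165
finger_force: 31.8
[-0.52712586  0.20575177  0.76835336]
```

```bash
python3 -m inch '[{"claw":0,"dx":0,"dy":0,"dz":0,"roll":-0.4},{"claw":0,"dx":0,"dy":0,"dz":0,"roll":0},{"claw":0,"dx":0,"dy":0,"dz":0,"roll":0}]'; python3 -c "
from workcell import env
print(env.state()['ft_torque'])"
```

```text
t: 37.0
ee_pos: [0.6128, 0.368, 0.0794]
tcp_rot: [[-0.311, 0.95, -0.001], [0.95, 0.311, -0.001], [-0.001, -0.001, -1.0]]
ft_force: [-2.4, -3.6, 1.7]
grip_width: 0.0165
finger_force: 33.1
[-0.66315502  0.3061417   0.85793091]
```

The moment rises to 0.86 N m, so the end stop is reached. I let go and rise.

```bash
python3 -m inch '[{"claw":0.6,"dx":0,"dy":0,"dz":0,"roll":0},{"claw":0.6,"dx":0,"dy":0,"dz":0,"roll":0},{"claw":0.6,"dx":0,"dy":0,"dz":0,"roll":0},{"claw":0.6,"dx":0,"dy":0,"dz":0,"roll":0},{"claw":0.6,"dx":0,"dy":0,"dz":0.3,"roll":0},{"claw":0.6,"dx":0,"dy":0,"dz":1,"roll":0},{"claw":0.6,"dx":0,"dy":0,"dz":1,"roll":0},{"claw":0.6,"dx":0,"dy":0,"dz":1,"roll":0},{"claw":0.6,"dx":0,"dy":0,"dz":1,"roll":0},{"claw":0.6,"dx":0,"dy":0,"dz":0,"roll":0}]'
python3 - <<'E'
from h import *
im,st=shot("wrist","w8"); s,_=shot("scene","s7"); t,_=shot("top","t6"); print(st["ee_pos"],st["tcp_rot"][:,1])
a=cv2.resize(im[130:230,205:305],(400,400),interpolation=cv2.INTER_CUBIC)
b=cv2.resize(s[150:250,130:300],(400,235),interpolation=cv2.INTER_CUBIC)
b=np.vstack([b,cv2.resize(t[130:250,230:400],(400,165))])
cv2.imwrite("pics/c5.png",np.hstack([a,b]))
E
```

```text
t: 38.0
ee_pos: [0.6163, 0.3702, 0.2159]
tcp_rot: [[-0.309, 0.951, 0.01], [0.951, 0.309, 0.006], [0.002, 0.011, -1.0]]
ft_force: [-0.6, 0.5, 1.2]
grip_width: 0.0531
finger_force: 0.0
[0.61631935 0.37021238 0.21594141] [0.95108769 0.30871787 0.0112018 ]
```

View pics/c5.png

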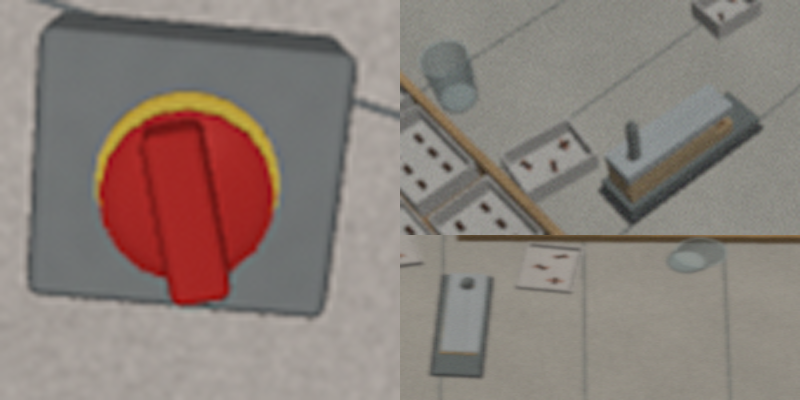

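The bar is about 9° short of the tool's own angle, because the pads slid on it at the end stop. The stack lies flat and in line, and the tumbler is upright at (452,75) in the crop. I hand in.

```bash
python3 -c "
from workcell import env
print(env.hand_in())"
```

```text
the job is handed in; nothing more can be done
None
```

I pressed the stop button and it sprang back, put the long board, the mid board and then the platen flat on the rod (there was no short board), turned the head clockwise until it met firm resistance, left the tumbler standing, and handed in at about 38 s; no verdict was returned.

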